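Tip the whetstone out of its tube and lay it on the chopping board

TASK

Clear the peeler off the foot of the tube stand and lay it on the bare worktop. Then tip the tube fully mouth-down so that the whetstone slides out onto the catch, take the stone by its exposed end, and lay it flat on the chopping board, lengthwise with the board, wholly on it and not touching the tin that stands there. Leave the tin, pepper mill, spice jar and mug where they are, standing.

Things in the scene. Friction and masses are not known exactly. Their poses are not given: they have to be found in the camera images.
- stand: Fixed wooden tube stand. Origin: underside, below the tube's pivot; its -x points the way the tube's mouth points, z up. Foot plate 8 mm thick, 70 mm wide (y), from x = -175 to +60 mm. Two cheeks 50 mm long (x), 134 mm high, at y = 25 to 33 mm either side, carry the tube. A catch stands on the foot in front of the mouth. Stand and tube are smooth (friction about 0.2).
- catch_stop (a point): Where the middle of the stone's front end comes to rest; axes as the stand's. The catch is 36 mm wide: a small ramp 148 to 183 mm from the pivot (along the fully tipped tube), in line with the tipped tube's floor, about 10 to 30 mm above the worktop, with a lip that stops the stone 175 mm from the pivot.
- stand_pivot (a point): Pivot axis of the tube, 117 mm above the worktop, axes as the stand's; the tube turns about its y axis.
- tube (a joint): Tilt of the tube (rad): 0 level, positive mouth down; hard stops at +0.5 and -0.3. Starts at 0 and stays where it is left, by friction; turning it takes about 0.25 N m (about 4 N pressed down on top of the tube 60 mm from the pivot).
- tube_mouth (a point): Centre of the tube's open end, 75 mm from the pivot; axes turn with the tube (x along it, towards the closed end; equal to the stand's at joint 0). Square steel tube 185 mm long, outside 42 mm wide and 46 mm high, inside 34 mm wide and 38 mm high; the closed end, with a black cap, is 110 mm behind the pivot.
- stone: Grey whetstone bar 140 (x) x 26 x 26 mm, about 0.2 kg, loose in the tube, its front end 8 to 38 mm inside the mouth. Once the tube is tipped to its stop about 100 mm of it stands out, 40 mm stays inside, parallel to the tube, its centre line 6 mm below the tube's axis. Lifting it there carries the tube up with it. Origin: centre of its underside.
- stone_center (a point): Centre of the whetstone, 13 mm above its origin; x along its length.
- peeler: Blue vegetable peeler lying across the foot plate between mouth and catch, in the stone's way: 170 mm long (its x), 0.08 kg. Handle from x = -85 to +20 mm, 24 mm wide and 17 mm high; blade from +15 to +85 mm, 14 mm wide, 6 mm high. It rocks up to 0.08 rad where it lies flat. Origin: centre of its underside.
- board: Fixed wooden chopping board, 210 (x) x 330 (y) x 22 mm. Origin: centre of its underside; y along its length. Stand and board lie left and right of the middle, either way round.
- tin: Loose low food tin, 76 mm diameter, 58 mm high, standing on the +x half of the board. Origin: centre of its underside.
- mill: Loose wooden pepper mill, 58 mm diameter, 160 mm high, standing behind the middle. Origin: centre of its underside.
- jar: Loose spice jar with a dark lid, 41 mm diameter, 105 mm high, standing beside the stand. Origin: centre of its underside.
- mug: Loose green and white mug, 86 x 121 mm over the handle, 99 mm high, standing behind the mill. Origin: centre of its underside.

How it is judged:
On the way, in this order (a step that is already met when the one before it is completed fails the run):
1. the peeler lies on the bare worktop, off the stand's foot, while the tube is not yet tipped (below 0.2 rad) (((height (world z) of peeler below 0.004 m and angle between peeler's own z axis and vertical below 0.13 rad) or (height (world z) of peeler below 0.015 m and angle between peeler's own z axis and vertical between 1 and 2.4 rad) or (height (world z) of peeler below 0.021 m and angle between peeler's own z axis and vertical above 2.4 rad)) and value of joint tube below 0.2 rad), for 0.2 s.
2. the tube is tipped mouth-down (over 0.35 rad) and the stone stands at least 85 mm out of the mouth, still partly inside, untouched by the gripper (value of joint tube above 0.35 rad and x of stone_center in the frame of tube_mouth between -0.06 and -0.015 m and contact force between the fingers and stone below 0.1 N), for 0.2 s.
3. the stone is clear of the tube, held by the gripper (distance between stone_center and tube_mouth above 0.11 m and contact force between the fingers and stone above 1 N), for 0.1 s.
At the end, for the whole second after the job is handed in: The whetstone lies still and flat on the board, wholly on it (centre within 90 mm across, 95 mm along of the board's centre), within 15 degrees of the board's length, clear of the tin; the peeler lies on the bare worktop, any side up, not propped on the stand's foot or the board (x of stone_center in the frame of board between -0.09 and 0.09 m and y of stone_center in the frame of board between -0.095 and 0.095 m and z of stone_center in the frame of board between 0.031 and 0.039 m and angle between the x axis of stone and the y axis of board, either way round below 0.26 rad and contact force between stone and tin below 0.1 N and linear speed of stone below 0.01 m/s and ((height (world z) of peeler below 0.004 m and angle between peeler's own z axis and vertical below 0.13 rad) or (height (world z) of peeler below 0.015 m and angle between peeler's own z axis and vertical between 1 and 2.4 rad) or (height (world z) of peeler below 0.021 m and angle between peeler's own z axis and vertical above 2.4 rad))); the robot touches nothing.
It fails at once if the tin is moved more than 20 mm or tipped (distance of tin from where it was at the start of the episode above 0.02 m or angle between tin's own z axis and vertical above 0.3 rad).
It fails at once if the mill is moved more than 20 mm or tipped (distance of mill from where it was at the start of the episode above 0.02 m or angle between mill's own z axis and vertical above 0.3 rad).
It fails at once if the jar is moved more than 20 mm or tipped (distance of jar from where it was at the start of the episode above 0.02 m or angle between jar's own z axis and vertical above 0.3 rad).
It fails at once if the mug is moved more than 20 mm or tipped (distance of mug from where it was at the start of the episode above 0.02 m or angle between mug's own z axis and vertical above 0.3 rad).
It also fails if it takes over 61 s, if anything falls off the work surface, if the arm or the gripper's body presses on something with over 40 N, if the wrist force passes 120 N, or if a joint passes its speed limit or range.

ROBOT

A 6-joint arm with a two-finger parallel gripper is mounted at the origin on a cart in front of the work surface, level with it; the furniture and walls round the work are solid. World frame = base frame: x ahead of the robot, y to its left, z up, the work surface at z = 0. Lengths are in m, angles in rad, forces in N, time in s.
With the tool pointing down it reaches from about 0.325 to 0.85 m from the base axis. Payload 4.4 kg.
Tool frame: the origin (TCP) lies at the very end of the fingers, on their centre line; the grasp point (between the pads) lies env.grip_point_offset behind it (env.grip_point_offset is the distance from the TCP to the grasp point, in m); x points along the fingers, y is the direction in which the jaws open and shut, and the axes are right-handed (so a half turn about x gives the same grasp; the last joint's range is limited). The gripper opens to 94 mm and grips with 3 to 60 N. Pads are 16 mm wide; open, the fingers measure 119 mm over their backs; the gripper's body (75 mm by 177 mm) begins 78 mm behind the grasp point.
Start: joints at [-1.312, 0.207, 1.542, -0, 1.393, -0.15], TCP at [0.229, -0.528, 0.205] pointing down, gripper open.
Joint ranges: [-2.73, 2.73], [-0.86, 2.22], [0.23, 2.46], [-1.11, 4.25], [0.08, 2.63], [-2.82, 2.82]. Speed limits (rad/s): [2.79, 2.79, 3.14, 3.14, 3.14, 3.14].

INTERFACE

Orientations are given as a unit quaternion [w, x, y, z].
In Python, from workcell import readout, vision, env, finder gives the robot as it stands.
- The arm moves only by the tool jog_arm, never from a script. Its argument "rows" is a list that holds one entry, the list of rows, each a list of 7 numbers: the turn, a rotation vector about the tool's x, y, z in degrees, then the shift along the tool's x, y, z in m, then the gripper command: -1 is fully open, 1 is shut, values between are in proportion. In form: [[[rx, ry, rz, dx, dy, dz, grip], ...]]. A call has exactly 10 rows; each row shifts and turns the pose as measured when the row begins, along the tool's axes as they then stand; what a row does not reach is not made up. A row lasts 1/10 s, in which the tool goes at most 50 mm and 8.59 degrees, less where a joint would pass 70% of its speed; a pose out of reach is approached as far as the arm can. A call is refused whole if a number of a shift passes 0.05 or a number of a turn 8.59, either way. A call with a gripper value outside its range is refused whole. The fingers move at their own pace and stop on an object; "newtons" is the grip in N (left out, the last holds). Time passes only in rows, so rows that do not move let the fingers close, or fill a call up. It gives the time, the measured TCP pose, the force and the opening at its end, in the units of the state.
- readout.state(): the state, without advancing time (a new reading comes with each control period).
- vision.read_camera(name): name is "scene" or "top" or "wrist"; returns a dict with "img" (400x640x3 uint8, red, green, blue), "z_map" (400x640 float32, m along the optical axis (not along the pixel's ray), 0 where there is no reading), "camera_matrix" (3x3 intrinsics, pixels), "R" (3x3) and "t" (3): a world point X has camera coordinates R X + t; the wrist camera has in their place "T_tool_cam" (4x4, takes a point from camera to tool coordinates, whose origin is the TCP and whose axes are the tool frame's). Camera axes: x right, y down, z forward; pixel columns grow to the right and rows downward; lengths in m; the calibration is good to about 2 mm. A picture is of the moment at which its call begins: read the wrist's pose just before it.
- env.close_job(): hands the job in, once; it reports no verdict.
Trained networks look in a picture, given as the dict that the camera call returned (one of the last four; its "shot" number tells which), for a name from the list of things; names that differ only in an ending like _2 or _b are one class to them, and where a whole thing is asked for, a point or a joint stands for the part that bears it (a point fixed in the world has none). Each returns a list of dicts, best first, with "p" (0 to 1); they miss things now and then, are a little off and sometimes report something else, mostly with a low value. They report only what shows in the picture. A call takes as long as a camera call.
- finder.spot_in(picture, name): "location" ([x, y, z] in m, in world coordinates, good to about 4 mm: the middle of the surface that is visible of it).
- finder.regions_of(picture, name): "region" (400x640 bool, what is visible of it).
The state is a dict: "clock": time; "joint_pos": joint angles; "dq": joint speeds; "joint_torque": joint torques, N m; "ee_pos": TCP position; "tcp_rot": TCP orientation; "wrist_force": force on the tool from outside, world axes, zero at the start; "moment": the same for the moment, N m; "width": finger opening in m.
Only numpy, scipy, OpenCV 4.12 (cv2) and the standard library are available. Lean on these libraries where they do the work, as an engineer would, in place of code of your own. Each camera call takes 0.05 s, during which the arm holds its last target.

## Working session

There is one attempt and no reset: what is moved stays moved. The work goes in short steps, Python scripts to look and compute and a tool call to move; the robot and the scene stay as the last step left them, time stands still between calls to the robot, and variables do not carry over. Pictures are saved under pics/ and viewed, and the job is handed in when it is done.

Besides the shell and the picture viewer there is one more tool, called in YAML: its name, and indented under it one key for each argument. jog_arm: Moves the arm, as the interface text tells. Its arguments: {"type":"object","properties":{"rows":{"type":"array","items":{"type":"array","items":{"type":"array","items":{"type":"number"}}}},"newtons":{"type":"number"}},"required":["rows"]}

```bash
ls; mkdir -p pics
cat > h.py <<'E'
import numpy as np, cv2
from workcell import readout, vision, env, finder
def save(c,n): cv2.imwrite('pics/'+n+'.png', c['img'][:,:,::-1])
def cloud(c,T=None):
    z=c['z_map']; K=c['camera_matrix']; v,u=np.mgrid[0:400,0:640]
    P=np.stack([(u-K[0,2])/K[0,0]*z,(v-K[1,2])/K[1,1]*z,z],-1)
    if T is None: W=(P-c['t'])@c['R']
    else: W=P@T[:3,:3].T+T[:3,3]
    W[z==0]=np.nan
    return W
E
python3 - <<'E'
from h import *
s=readout.state(); print({k:np.round(v,3) for k,v in s.items()}, env.grip_point_offset)
for n in ['scene','top']:
    c=vision.read_camera(n); save(c,n+'0'); np.savez(n+'0.npz',**c)
    for o in ['stand','tube','stone','peeler','board','tin','mill','jar','mug']:
        r=finder.spot_in(c,o)
        print(n,o,[(np.round(x['location'],3).tolist(),round(float(x['p']),2)) for x in r[:2]])
E
```

```text
pics
{'clock': np.float64(0.0), 'joint_pos': array([-1.313,  0.207,  1.543,  0.   ,  1.394, -0.151]), 'dq': array([-0.   ,  0.   , -0.001,  0.003,  0.001, -0.003]), 'joint_torque': array([ 1.0000e-03, -3.7088e+01, -2.8142e+01,  7.0000e-02,  3.6000e-02,
       -0.0000e+00]), 'ee_pos': array([ 0.228, -0.527,  0.204]), 'tcp_rot': array([-0.143, -0.692, -0.144,  0.692]), 'wrist_force': array([-0.837, -0.992,  0.243]), 'moment': array([ 0.045,  0.018, -0.028]), 'width': np.float64(0.094)} 0.0188
scene stand [([0.549, 0.265, 0.027], 0.93)]
scene tube [([0.582, 0.254, 0.14], 0.66)]
scene stone []
scene peeler [([0.492, 0.27, 0.024], 0.63)]
scene board [([0.566, -0.219, 0.022], 0.87)]
scene tin [([0.656, -0.131, 0.068], 0.94), ([0.55, 0.265, 0.107], 0.57)]
scene mill [([0.617, 0.034, 0.081], 0.62), ([0.658, -0.131, 0.068], 0.42)]
scene jar [([0.585, 0.139, 0.069], 0.65), ([0.554, 0.267, 0.031], 0.44)]
scene mug [([0.762, 0.02, 0.073], 0.8)]
top stand [([0.578, 0.24, 0.129], 0.62)]
top tube [([0.612, 0.232, 0.141], 0.81)]
top stone []
top peeler [([0.674, -0.143, 0.077], 0.52), ([0.497, 0.267, 0.017], 0.5)]
top board [([0.586, -0.233, 0.025], 0.69)]
top tin [([0.675, -0.142, 0.078], 0.79)]
top mill [([0.625, 0.016, 0.143], 0.89), ([0.579, 0.24, 0.127], 0.17)]
top jar [([0.596, 0.128, 0.104], 0.76), ([0.613, 0.232, 0.143], 0.42)]
top mug [([0.787, 0.016, 0.046], 0.97), ([0.578, 0.242, 0.132], 0.18)]
```

View pics/scene0.png

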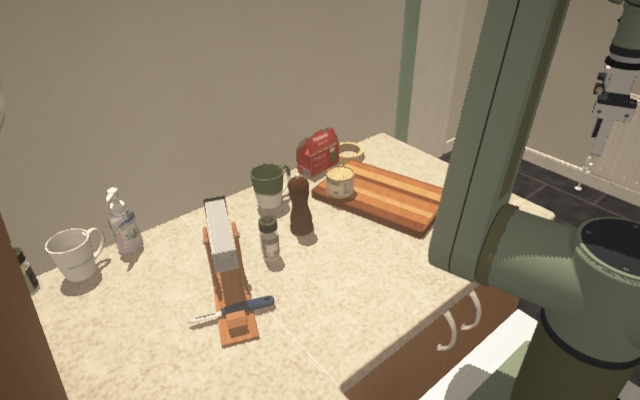

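View pics/top0.png

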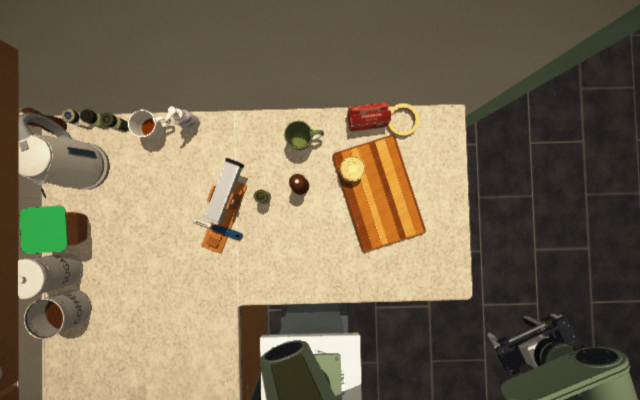

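```bash
cat > a.py <<'E'
from h import *
for n in ['scene','top']:
    c=vision.read_camera(n); W=cloud(c)
    z=W[...,2]
    tab=W[(abs(z)<0.02)&(W[...,0]>.4)&(W[...,0]<.7)&(abs(W[...,1])<.1)]
    print(n,'table z',np.median(tab[:,2]))
    def rect(m,l):
        p=W[m][:,:2].astype(np.float32)
        if len(p)<8: print(l,len(p));return
        r=cv2.minAreaRect(p); print(l,len(p),np.round(r[0],4),np.round(r[1],4),round(r[2],2),np.round(cv2.boxPoints(r),3).tolist())
    reg=(W[...,0]>.4)&(W[...,0]<.75)&(W[...,1]>.1)&(W[...,1]<.42)
    rect(reg&(z>.134)&(z<.146),'tubetop')
    for o in ['peeler','tube','board','stand','tin','jar','mill','mug']:
        for r in finder.regions_of(c,o)[:1]:
            m=r['region']; q=W[m]; q=q[~np.isnan(q[:,0])]
            print(o,round(float(r['p']),2),'z',np.round(np.percentile(q[:,2],[2,50,98]),3))
            if o in('board','tube','stand','peeler'): 
                mm=m&~np.isnan(z)
                if o=='board': mm&=(abs(z-.022)<.006)
                if o=='tube': mm&=(z>.12)
                rect(mm,o)
            else:
                t=q[q[:,2]>np.percentile(q[:,2],98)-.012]; print('  top mid',np.round((t.min(0)+t.max(0))/2,3),np.round(t.max(0)-t.min(0),3))
E
python3 a.py
python3 - <<'E'
from h import *
a=np.load('scene0.npz')['img']; b=np.load('top0.npz')['img']
A=cv2.resize(a[190:350,180:300],None,fx=3.5,fy=3.5,interpolation=2); B=cv2.resize(b[150:260,185:275],None,fx=4,fy=4,interpolation=2)
o=np.zeros((560,790,3),np.uint8); o[:560,:420]=A; o[:440,425:785]=B
cv2.imwrite('pics/z0.png',o[:,:,::-1])
E
```

```text
scene table z 0.0008207611804163145
tubetop 1328 [0.6119 0.2364] [0.0637 0.1907] 67.56 [[0.5120000243186951, 0.24300000071525574], [0.6880000233650208, 0.17100000381469727], [0.7120000123977661, 0.2290000021457672], [0.5360000133514404, 0.3019999861717224]]
peeler 0.7 z [0.001 0.02  0.026]
peeler 733 [0.5056 0.2864] [0.1678 0.0418] 70.68 [[0.4580000042915344, 0.21400000154972076], [0.49799999594688416, 0.20000000298023224], [0.5529999732971191, 0.35899999737739563], [0.5139999985694885, 0.3720000088214874]]
tube 0.77 z [0.002 0.14  0.143]
tube 1299 [0.6117 0.2377] [0.0481 0.1921] 67.7 [[0.5139999985694885, 0.25200000405311584], [0.6909999847412109, 0.17900000512599945], [0.7099999785423279, 0.2240000069141388], [0.5320000052452087, 0.29600000381469727]]
board 0.96 z [0.004 0.022 0.025]
board 4484 [ 0.5982 -0.2287] [0.3301 0.2147] 15.45 [[0.41100001335144043, -0.16899999976158142], [0.46799999475479126, -0.37599998712539673], [0.7860000133514404, -0.2879999876022339], [0.7289999723434448, -0.08100000023841858]]
stand 0.61 z [0.001 0.023 0.143]
stand 4588 [0.6625 0.2168] [0.0816 0.4995
[... 1411 characters left out ...]
9071, -0.3790000081062317], [0.7870000004768372, -0.2879999876022339], [0.7289999723434448, -0.0860000029206276]]
stand 0.61 z [-0.     0.126  0.144]
stand 2328 [0.5775 0.2677] [0.1121 0.2974] 68.47 [[0.4189999997615814, 0.27000001072883606], [0.6949999928474426, 0.16099999845027924], [0.7360000014305115, 0.26499998569488525], [0.46000000834465027, 0.37400001287460327]]
tin 0.89 z [0.045 0.077 0.083]
  top mid [ 0.673 -0.146  0.078] [0.07  0.073 0.015]
jar 0.74 z [0.043 0.105 0.11 ]
  top mid [0.596 0.129 0.106] [0.036 0.036 0.011]
mill 0.73 z [0.001 0.14  0.16 ]
  top mid [0.633 0.018 0.155] [0.031 0.026 0.015]
mug 0.92 z [0.004 0.044 0.101]
  top mid [0.777 0.001 0.097] [0.083 0.108 0.016]
```

View pics/z0.png

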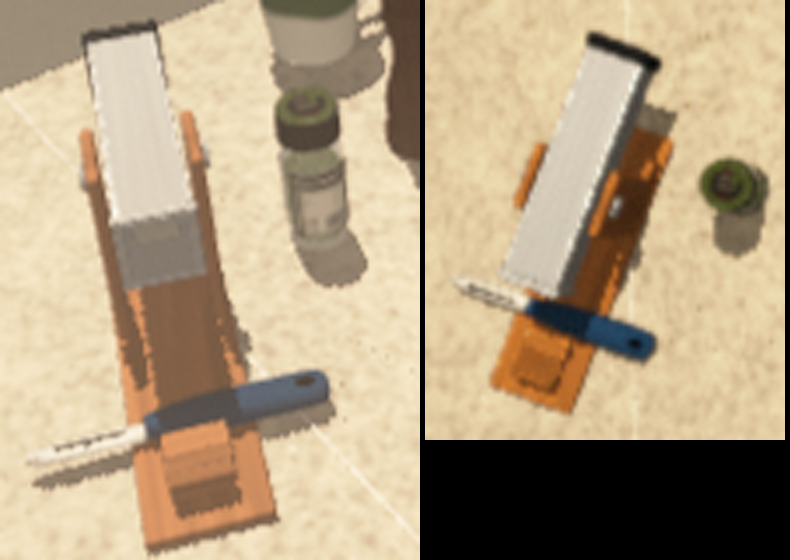

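```bash
cat >> h.py <<'E'
from scipy.spatial.transform import Rotation as Ro, Slerp
def pose():
    s=readout.state(); q=s['tcp_rot']; return s, np.array(s['ee_pos']), Ro.from_quat([q[1],q[2],q[3],q[0]])
def frame(a,y):
    a=np.array(a,float);a/=np.linalg.norm(a); y=np.array(y,float); y-=a*(a@y); y/=np.linalg.norm(y)
    return Ro.from_matrix(np.stack([a,y,np.cross(a,y)],1))
def plan(p1,R1,n,grip,p0=None,R0=None):
    s,p,R=pose()
    if p0 is not None: p=np.array(p0)
    if R0 is not None: R=R0
    p1=np.array(p1); sl=Slerp([0,1],Ro.concatenate([R,R1])); out=[]
    for k in range(n):
        Ra,Rb=sl(k/n),sl((k+1)/n); d=Ra.inv().apply((p1-p)/n); r=(Ra.inv()*Rb).as_rotvec(degrees=True)
        out.append([round(float(x),1) for x in r]+[round(float(x),4) for x in d]+[grip])
    print('dist',np.round(p1-p,4),'rot',np.round((R.inv()*R1).magnitude()*57.3,1)); 
    import json; print(json.dumps(out))
TH=np.radians(-22.4); SX=np.array([np.cos(TH),np.sin(TH),0]); SY=np.array([-np.sin(TH),np.cos(TH),0]); PIV=np.array([0.5958,0.2400,0.117])
E
python3 - <<'E'
from h import *
s,p,R=pose(); print(np.round(R.as_matrix(),3))
u=np.array([.35,.937,0]); v=np.array([.937,-.35,0])
t=np.radians(25)
for sg in (1,-1):
    R1=frame(-np.array([0,0,1])*np.cos(t)+u*np.sin(t), sg*v)
    plan([0.4796,0.2256,0.13],R1,20,-0.3)
E
```

```text
[[-0.     0.397 -0.918]
 [ 0.    -0.918 -0.397]
 [-1.    -0.    -0.   ]]
dist [ 0.251   0.7532 -0.0755] rot 52.1
[[-2.3, 1.2, -0.5, 0.0038, -0.0296, -0.0265, -0.3], [-2.3, 1.2, -0.5, 0.0046, -0.0285, -0.0276, -0.3], [-2.3, 1.2, -0.5, 0.0054, -0.0273, -0.0286, -0.3], [-2.3, 1.2, -0.5, 0.0062, -0.0261, -0.0295, -0.3], [-2.3, 1.2, -0.5, 0.0071, -0.0249, -0.0304, -0.3], [-2.3, 1.2, -0.5, 0.0079, -0.0236, -0.0312, -0.3], [-2.3, 1.2, -0.5, 0.0088, -0.0223, -0.0319, -0.3], [-2.3, 1.2, -0.5, 0.0096, -0.0209, -0.0326, -0.3], [-2.3, 1.2, -0.5, 0.0105, -0.0195, -0.0332, -0.3], [-2.3, 1.2, -0.5, 0.0113, -0.0181, -0.0337, -0.3], [-2.3, 1.2, -0.5, 0.0122, -0.0167, -0.0341, -0.3], [-2.3, 1.2, -0.5, 0.013, -0.0152, -0.0345, -0.3], [-2.3, 1.2, -0.5, 0.0139, -0.0137, -0.0348, -0.3], [-2.3, 1.2, -0.5, 0.0147, -0.0122, -0.035, -0.3], [-2.3, 1.2, -0.5, 0.0155, -0.0107, -0.0351, -0.3], [-2.3, 1.2, -0.5, 0.0164, -0.0091, -0.0352, -0.3], [-2.3, 1.2, -0.5, 0.0172, -0.0076, -0.0352, -0.3], [-2.3, 1.2, -0.5, 0.0179, -0.0061, -0.0351, -0.3], [-2.3, 1.2, -0.5, 0.0187, -0.0045, -0.0349, -0.3], [-2.3, 1.2, -0.5, 0
[... 370 characters left out ...]
-0.3], [6.6, -0.6, -1.5, 0.0082, -0.0389, -0.0023, -0.3], [6.6, -0.6, -1.5, 0.0092, -0.0387, 0.0021, -0.3], [6.6, -0.6, -1.5, 0.0103, -0.038, 0.0063, -0.3], [6.6, -0.6, -1.5, 0.0113, -0.0368, 0.0105, -0.3], [6.6, -0.6, -1.5, 0.0123, -0.035, 0.0145, -0.3], [6.6, -0.6, -1.5, 0.0134, -0.0328, 0.0183, -0.3], [6.6, -0.6, -1.5, 0.0144, -0.0302, 0.0217, -0.3], [6.6, -0.6, -1.5, 0.0154, -0.0271, 0.0249, -0.3], [6.6, -0.6, -1.5, 0.0163, -0.0237, 0.0276, -0.3], [6.6, -0.6, -1.5, 0.0172, -0.02, 0.0299, -0.3], [6.6, -0.6, -1.5, 0.018, -0.016, 0.0318, -0.3], [6.6, -0.6, -1.5, 0.0187, -0.0118, 0.0332, -0.3], [6.6, -0.6, -1.5, 0.0193, -0.0075, 0.0341, -0.3], [6.6, -0.6, -1.5, 0.0198, -0.003, 0.0345, -0.3]]
```

Run:
```python
from h import *
u=np.array([.35,.937,0]); v=np.array([.937,-.35,0])
t=np.radians(25)
R1=frame(-np.array([0,0,1])*np.cos(t)+u*np.sin(t), v)
plan([0.465,0.19,0.17],R1,20,-0.3)
```

```text
dist [ 0.2364  0.7176 -0.0355] rot 52.1
[[-2.3, 1.2, -0.5, 0.0018, -0.0282, -0.0251, -0.3], [-2.3, 1.2, -0.5, 0.0025, -0.0272, -0.0262, -0.3], [-2.3, 1.2, -0.5, 0.0033, -0.0261, -0.0272, -0.3], [-2.3, 1.2, -0.5, 0.0041, -0.025, -0.0281, -0.3], [-2.3, 1.2, -0.5, 0.0049, -0.0238, -0.029, -0.3], [-2.3, 1.2, -0.5, 0.0057, -0.0226, -0.0298, -0.3], [-2.3, 1.2, -0.5, 0.0065, -0.0214, -0.0305, -0.3], [-2.3, 1.2, -0.5, 0.0074, -0.0201, -0.0312, -0.3], [-2.3, 1.2, -0.5, 0.0082, -0.0188, -0.0318, -0.3], [-2.3, 1.2, -0.5, 0.009, -0.0174, -0.0323, -0.3], [-2.3, 1.2, -0.5, 0.0098, -0.016, -0.0328, -0.3], [-2.3, 1.2, -0.5, 0.0106, -0.0147, -0.0332, -0.3], [-2.3, 1.2, -0.5, 0.0115, -0.0132, -0.0335, -0.3], [-2.3, 1.2, -0.5, 0.0123, -0.0118, -0.0338, -0.3], [-2.3, 1.2, -0.5, 0.0131, -0.0103, -0.034, -0.3], [-2.3, 1.2, -0.5, 0.0138, -0.0089, -0.0341, -0.3], [-2.3, 1.2, -0.5, 0.0146, -0.0074, -0.0341, -0.3], [-2.3, 1.2, -0.5, 0.0154, -0.0059, -0.034, -0.3], [-2.3, 1.2, -0.5, 0.0161, -0.0044, -0.0339, -0.3], [-2.3, 1.2, -0.5, 0.0169, -0.003, -0.0337, -0.3]]
```

jog_arm:
  rows:
    - [[-2.3, 1.2, -0.5, 0.002, -0.028, -0.025, -0.3], [-2.3, 1.2, -0.5, 0.0025, -0.027, -0.026, -0.3], [-2.3, 1.2, -0.5, 0.003, -0.026, -0.027, -0.3], [-2.3, 1.2, -0.5, 0.004, -0.025, -0.028, -0.3], [-2.3, 1.2, -0.5, 0.005, -0.024, -0.029, -0.3], [-2.3, 1.2, -0.5, 0.006, -0.0225, -0.03, -0.3], [-2.3, 1.2, -0.5, 0.0065, -0.0215, -0.0305, -0.3], [-2.3, 1.2, -0.5, 0.0075, -0.02, -0.031, -0.3], [-2.3, 1.2, -0.5, 0.008, -0.019, -0.032, -0.3], [-2.3, 1.2, -0.5, 0.009, -0.0175, -0.032, -0.3]]

```text
clock: 2.9
ee_pos: [0.3466, -0.1603, 0.1889]
tcp_rot: [0.237, 0.712, 0.324, -0.576]
wrist_force: [-0.0, 1.1, 0.2]
width: 0.0608
```

Run:
```python
from h import *
u=np.array([.35,.937,0]); v=np.array([.937,-.35,0])
t=np.radians(25)
R1=frame(-np.array([0,0,1])*np.cos(t)+u*np.sin(t), v)
print(pose()[1])
plan([0.465,0.19,0.17],R1,10,-0.3)
```

```text
[ 0.34664297 -0.16032831  0.18891821]
dist [ 0.1184  0.3503 -0.0189] rot 25.1
[[-2.2, 1.1, -0.5, 0.01, -0.015, -0.0324, -0.3], [-2.2, 1.1, -0.5, 0.0108, -0.0137, -0.0327, -0.3], [-2.2, 1.1, -0.5, 0.0115, -0.0123, -0.033, -0.3], [-2.2, 1.1, -0.5, 0.0123, -0.0109, -0.0332, -0.3], [-2.2, 1.1, -0.5, 0.0131, -0.0096, -0.0333, -0.3], [-2.2, 1.1, -0.5, 0.0138, -0.0082, -0.0334, -0.3], [-2.2, 1.1, -0.5, 0.0146, -0.0068, -0.0334, -0.3], [-2.2, 1.1, -0.5, 0.0153, -0.0054, -0.0333, -0.3], [-2.2, 1.1, -0.5, 0.016, -0.004, -0.0332, -0.3], [-2.2, 1.1, -0.5, 0.0167, -0.0026, -0.033, -0.3]]
```

jog_arm:
  rows:
    - [[-2.2, 1.1, -0.5, 0.01, -0.015, -0.0325, -0.3], [-2.2, 1.1, -0.5, 0.011, -0.014, -0.0325, -0.3], [-2.2, 1.1, -0.5, 0.0115, -0.0125, -0.033, -0.3], [-2.2, 1.1, -0.5, 0.0125, -0.011, -0.033, -0.3], [-2.2, 1.1, -0.5, 0.013, -0.0095, -0.0335, -0.3], [-2.2, 1.1, -0.5, 0.014, -0.008, -0.0335, -0.3], [-2.2, 1.1, -0.5, 0.0145, -0.007, -0.0335, -0.3], [-2.2, 1.1, -0.5, 0.0155, -0.0055, -0.0335, -0.3], [-2.2, 1.1, -0.5, 0.016, -0.004, -0.033, -0.3], [-2.2, 1.1, -0.5, 0.0165, -0.0025, -0.033, -0.3]]

```text
clock: 3.9
ee_pos: [0.4661, 0.206, 0.1715]
tcp_rot: [0.318, 0.691, 0.482, -0.435]
wrist_force: [0.1, -0.7, 0.1]
width: 0.0613
```

Run:
```python
from h import *
s,p,R=pose(); c=vision.read_camera('wrist'); save(c,'w1')
T=c['T_tool_cam']; W=cloud(c,T)@R.as_matrix().T+p
r=finder.regions_of(c,'peeler'); print(p,[round(float(x['p']),2) for x in r])
np.savez('w1.npz',img=c['img'],W=W)
for x in r[:1]:
    m=x['region']&~np.isnan(W[...,0]); q=W[m]; vv,uu=np.where(m); print(uu.min(),uu.max(),vv.min(),vv.max(),np.percentile(q[:,2],[2,50,98]))
    rr=cv2.minAreaRect(W[m&(W[...,2]>.012)][:,:2].astype(np.float32)); print(rr,np.round(cv2.boxPoints(rr),3).tolist())
```

```text
[0.46605347 0.20599338 0.17150925] [0.63]
306 331 89 250 [0.01321218 0.02042749 0.02437662]
((0.5014660358428955, 0.28725868463516235), (0.16742174327373505, 0.023982621729373932), 70.22557830810547) [[0.4620000123977661, 0.21299999952316284], [0.48399999737739563, 0.20399999618530273], [0.5410000085830688, 0.3619999885559082], [0.5189999938011169, 0.3700000047683716]]
```

View pics/w1.png

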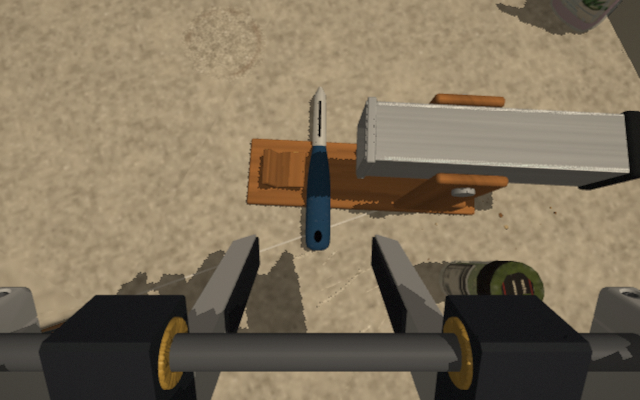

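```bash
cat >> h.py <<'E'
_u=np.array([.339,.941,0]); _v=np.array([.941,-.339,0])
def RP(t): t=np.radians(t); return frame(-np.array([0,0,1])*np.cos(t)+_u*np.sin(t), _v)
E
python3 - <<'E'
from h import *
R1=RP(25); a=R1.as_matrix()[:,0]; g=np.array([.4812,.2295,.012]); pre=g-.08*a
print(pre); plan(pre,R1,5,-0.3); plan(g,R1,5,-0.3,pre,R1)
E
```

```text
[0.469739   0.19768644 0.08450202]
dist [ 0.0042 -0.0096 -0.0868] rot 1.2
[[0.2, 0.0, -0.1, 0.0151, 0.0011, 0.0087, -0.3], [0.2, 0.0, -0.1, 0.0151, 0.0012, 0.0087, -0.3], [0.2, 0.0, -0.1, 0.0151, 0.0012, 0.0087, -0.3], [0.2, 0.0, -0.1, 0.0151, 0.0013, 0.0087, -0.3], [0.2, 0.0, -0.1, 0.0151, 0.0014, 0.0087, -0.3]]
dist [ 0.0115  0.0318 -0.0725] rot 0.0
[[0.0, 0.0, 0.0, 0.016, -0.0, 0.0, -0.3], [0.0, 0.0, 0.0, 0.016, -0.0, 0.0, -0.3], [0.0, 0.0, 0.0, 0.016, -0.0, 0.0, -0.3], [0.0, 0.0, 0.0, 0.016, -0.0, 0.0, -0.3], [0.0, 0.0, 0.0, 0.016, -0.0, 0.0, -0.3]]
```

jog_arm:
  rows:
    - [[0.2, 0, -0.1, 0.015, 0.0012, 0.009, -0.3], [0.2, 0, -0.1, 0.015, 0.0012, 0.009, -0.3], [0.2, 0, -0.1, 0.015, 0.0012, 0.009, -0.3], [0.2, 0, -0.1, 0.015, 0.0012, 0.009, -0.3], [0.2, 0, -0.1, 0.015, 0.0012, 0.009, -0.3], [0, 0, 0, 0.014, 0, 0, -0.3], [0, 0, 0, 0.014, 0, 0, -0.3], [0, 0, 0, 0.014, 0, 0, -0.3], [0, 0, 0, 0.014, 0, 0, -0.3], [0, 0, 0, 0, 0, 0, -0.3]]

```text
clock: 5.0
ee_pos: [0.4799, 0.2114, 0.0312]
tcp_rot: [0.312, 0.692, 0.479, -0.441]
wrist_force: [0.3, 0.6, 0.7]
width: 0.0615
```

Run:
```python
from h import *
R1=RP(25); g=np.array([.4812,.2295,.012])
print(pose()[1]); plan(g,R1,1,-0.3)
```

```text
[0.47989499 0.21139905 0.03124926]
dist [ 0.0013  0.0181 -0.0192] rot 0.8
[[-0.1, 0.4, -0.6, 0.0247, -0.0052, -0.0079, -0.3]]
```

jog_arm:
  rows:
    - [[0, 0.2, -0.2, 0.004, -0.002, -0.003, -0.3], [0, 0.2, -0.2, 0.006, -0.002, -0.003, -0.3], [0, 0, -0.2, 0.008, -0.001, -0.002, -0.3], [0, 0, 0, 0.007, 0, 0, -0.3], [0, 0, 0, 0, 0, 0, -0.3], [0, 0, 0, 0, 0, 0, 1], [0, 0, 0, 0, 0, 0, 1], [0, 0, 0, 0, 0, 0, 1], [0, 0, 0, 0, 0, 0, 1], [0, 0, 0, 0, 0, 0, 1]]
  newtons: 35

```text
clock: 6.0
ee_pos: [0.4837, 0.2299, 0.0131]
tcp_rot: [0.309, 0.692, 0.483, -0.439]
wrist_force: [-0.7, 0.6, -0.4]
width: 0.0244
```

Run:
```python
from h import *
s,p,R=pose(); print(p,s['width'],R.as_matrix()[:,0])
q=p+[0,0,.09]; plan(q,R,4,1); 
plan([.425,.02,.05],R,7,1,q,R)
```

```text
[0.4836567  0.22990874 0.01311013] 0.024381537426634087 [ 0.14792416  0.39758608 -0.90556267]
dist [0.   0.   0.09] rot 0.0
[[0.0, 0.0, 0.0, -0.0204, 0.0001, -0.0095, 1], [0.0, 0.0, 0.0, -0.0204, 0.0001, -0.0095, 1], [0.0, 0.0, 0.0, -0.0204, 0.0001, -0.0095, 1], [0.0, 0.0, 0.0, -0.0204, 0.0001, -0.0095, 1]]
dist [-0.0587 -0.2099 -0.0531] rot 0.0
[[0.0, 0.0, 0.0, -0.0063, 0.0023, 0.0313, 1], [0.0, 0.0, 0.0, -0.0063, 0.0023, 0.0313, 1], [0.0, 0.0, 0.0, -0.0063, 0.0023, 0.0313, 1], [0.0, 0.0, 0.0, -0.0063, 0.0023, 0.0313, 1], [0.0, 0.0, 0.0, -0.0063, 0.0023, 0.0313, 1], [0.0, 0.0, 0.0, -0.0063, 0.0023, 0.0313, 1], [0.0, 0.0, 0.0, -0.0063, 0.0023, 0.0313, 1]]
```

jog_arm:
  rows:
    - [[0, 0, 0, -0.02, 0, -0.0095, 1], [0, 0, 0, -0.02, 0, -0.0095, 1], [0, 0, 0, -0.02, 0, -0.0095, 1], [0, 0, 0, -0.02, 0, -0.0095, 1], [0, 0, 0, -0.006, 0.0025, 0.031, 1], [0, 0, 0, -0.006, 0.0025, 0.031, 1], [0, 0, 0, -0.006, 0.0025, 0.031, 1], [0, 0, 0, -0.006, 0.0025, 0.031, 1], [0, 0, 0, -0.006, 0.0025, 0.031, 1], [0, 0, 0, -0.006, 0.0025, 0.031, 1]]

```text
clock: 7.0
ee_pos: [0.4345, 0.0483, 0.0597]
tcp_rot: [0.314, 0.69, 0.484, -0.436]
wrist_force: [0.2, 0.2, -0.8]
width: 0.0232
```

Run:
```python
from h import *
s,p,R=pose(); print(p,s['width'],R.as_matrix()[:,0]); c=vision.read_camera('scene'); save(c,'s2')
plan([.425,.02,.012],RP(25),7,1)
```

```text
[0.43447915 0.04828215 0.05967399] 0.023234559261958842 [ 0.15027662  0.39499554 -0.9063087 ]
dist [-0.0088 -0.0247 -0.0463] rot 0.7
[[0.1, 0.0, -0.1, 0.0044, -0.0001, 0.0062, 1], [0.1, 0.0, -0.1, 0.0044, -0.0001, 0.0062, 1], [0.1, 0.0, -0.1, 0.0044, -0.0, 0.0062, 1], [0.1, 0.0, -0.1, 0.0044, -0.0, 0.0062, 1], [0.1, 0.0, -0.1, 0.0044, -0.0, 0.0062, 1], [0.1, 0.0, -0.1, 0.0044, -0.0, 0.0062, 1], [0.1, 0.0, -0.1, 0.0044, 0.0, 0.0062, 1]]
```

View pics/s2.png

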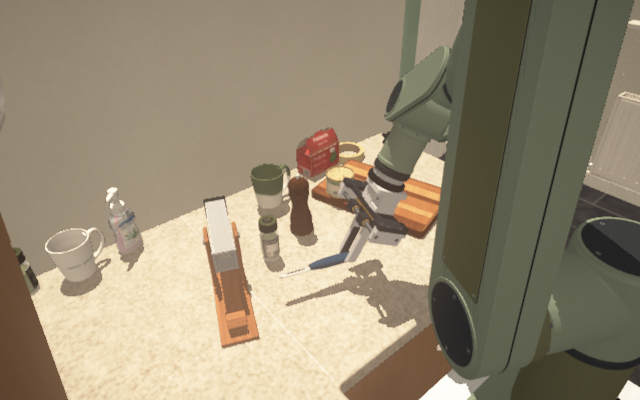

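jog_arm:
  rows:
    - [[0, 0, 0, 0.005, 0, 0.005, 1], [0, 0, 0, 0.006, 0, 0.005, 1], [0, 0, 0, 0.006, 0, 0.005, 1], [0, 0, 0, 0.006, 0, 0.005, 1], [0, 0, 0, 0.006, 0, 0.005, 1], [0, 0, 0, 0.006, 0, 0.004, 1], [0, 0, 0, 0.005, 0, 0.003, 1], [0, 0, 0, 0.003, 0, 0.002, 1], [0, 0, 0, 0, 0, 0, 1], [0, 0, 0, 0, 0, 0, 1]]

```text
clock: 8.05
ee_pos: [0.4313, 0.0339, 0.0042]
tcp_rot: [0.314, 0.69, 0.486, -0.435]
wrist_force: [-0.7, -0.2, -1.1]
width: 0.0233
```

Run:
```python
from h import *
s,p,R=pose(); print(p,s['wrist_force'],s['width'],R.as_matrix()[:,0])
plan([p[0],p[1],.005],R,1,1)
```

```text
[0.43126408 0.03388282 0.00420223] [-0.69121696 -0.20281494 -1.06466109] 0.023276610925843027 [ 0.14850556  0.39773216 -0.90540335]
dist [0.     0.     0.0008] rot 0.0
[[0.0, 0.0, 0.0, -0.0007, 0.0, -0.0003, 1]]
```

jog_arm:
  rows:
    - [[0, 0, 0, 0, 0, 0, -0.3], [0, 0, 0, 0, 0, 0, -0.3], [0, 0, 0, 0, 0, 0, -0.3], [0, 0, 0, -0.01, 0, 0, -0.3], [0, 0, 0, -0.02, 0, 0, -0.3], [0, 0, 0, -0.03, 0, 0, -0.3], [0, 0, 0, -0.03, 0, 0, -0.3], [0, 0, 0, -0.03, 0, 0, -0.3], [0, 0, 0, -0.03, 0, 0, 1], [0, 0, 0, -0.02, 0, 0, 1]]

```text
clock: 9.05
ee_pos: [0.4004, -0.034, 0.1622]
tcp_rot: [0.311, 0.687, 0.489, -0.438]
wrist_force: [1.0, -0.3, -0.2]
width: 0.0484
```

Run:
```python
from h import *
s,p,R=pose(); c=vision.read_camera('wrist'); save(c,'w3')
W=cloud(c,c['T_tool_cam'])@R.as_matrix().T+p
r=finder.regions_of(c,'peeler'); print([round(float(x['p']),2) for x in r])
for x in r[:1]:
    m=x['region']&~np.isnan(W[...,0]); q=W[m]; print(np.percentile(q[:,2],[2,50,98]))
    rr=cv2.minAreaRect(q[:,:2].astype(np.float32)); print(rr)
    d=np.array([.339,.941]); t=(q[:,:2]-q[:,:2].mean(0))@d
    for a,b in [(-.08,-.05),(-.05,-.02),(-.02,.01),(.01,.04),(.04,.08)]:
        k=(t>a)&(t<b); print(a,np.percentile(q[k,2],[10,50,90]).round(4))
Rd=frame([0,0,-1],SX)
for s_ in (58,):
  T=PIV-SX*.06; T[2]=.165; print(T,p); plan(T,Rd,10,1)
```

```text
[0.97]
[0.00631233 0.0125246  0.01644419]
((0.45104363560676575, 0.09054549783468246), (0.16825738549232483, 0.024388646706938744), 70.90282440185547)
-0.08 [0.0085 0.0111 0.0129]
-0.05 [0.0102 0.0128 0.0145]
-0.02 [0.0119 0.0147 0.0162]
0.01 [0.0126 0.0145 0.0161]
0.04 [0.0064 0.0081 0.0099]
[0.54032724 0.26286422 0.165     ] [ 0.40039254 -0.03400698  0.16223044]
dist [0.1383 0.298  0.0022] rot 25.2
[[0.3, -2.5, 0.1, 0.0136, 0.0033, -0.0297, 1], [0.3, -2.5, 0.1, 0.0123, 0.0031, -0.0303, 1], [0.3, -2.5, 0.1, 0.011, 0.0029, -0.0308, 1], [0.3, -2.5, 0.1, 0.0096, 0.0027, -0.0313, 1], [0.3, -2.5, 0.1, 0.0083, 0.0025, -0.0317, 1], [0.3, -2.5, 0.1, 0.0069, 0.0023, -0.032, 1], [0.3, -2.5, 0.1, 0.0055, 0.0022, -0.0323, 1], [0.3, -2.5, 0.1, 0.0041, 0.002, -0.0325, 1], [0.3, -2.5, 0.1, 0.0026, 0.0018, -0.0327, 1], [0.3, -2.5, 0.1, 0.0012, 0.0016, -0.0328, 1]]
```

View pics/w3.png

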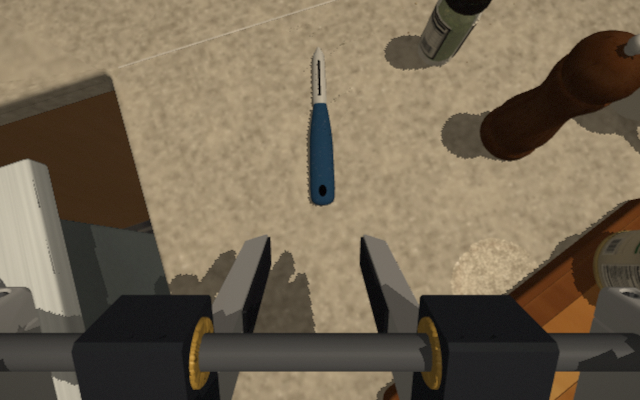

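Run:
```python
from h import *
s,p,R=pose(); print(s['joint_pos'])
Rd=frame([0,0,-1],SY)
T=PIV-SX*.06; T[2]=.17; plan(T,Rd,15,1)
```

```text
[-0.67235196 -0.11530307  2.0415819   0.4193805   1.38286157 -0.45219034]
dist [0.1383 0.298  0.0072] rot 89.6
[[-5.7, -1.3, -1.3, 0.0088, 0.0022, -0.0199, 1], [-5.7, -1.3, -1.3, 0.0083, 0.0043, -0.0198, 1], [-5.7, -1.3, -1.3, 0.0077, 0.0065, -0.0195, 1], [-5.7, -1.3, -1.3, 0.0071, 0.0085, -0.0189, 1], [-5.7, -1.3, -1.3, 0.0064, 0.0105, -0.0181, 1], [-5.7, -1.3, -1.3, 0.0058, 0.0124, -0.0171, 1], [-5.7, -1.3, -1.3, 0.0051, 0.0142, -0.0159, 1], [-5.7, -1.3, -1.3, 0.0044, 0.0158, -0.0145, 1], [-5.7, -1.3, -1.3, 0.0037, 0.0172, -0.013, 1], [-5.7, -1.3, -1.3, 0.003, 0.0185, -0.0113, 1], [-5.7, -1.3, -1.3, 0.0024, 0.0196, -0.0095, 1], [-5.7, -1.3, -1.3, 0.0017, 0.0205, -0.0075, 1], [-5.7, -1.3, -1.3, 0.0011, 0.0212, -0.0055, 1], [-5.7, -1.3, -1.3, 0.0005, 0.0216, -0.0034, 1], [-5.7, -1.3, -1.3, 0.0, 0.0219, -0.0012, 1]]
```

jog_arm:
  rows:
    - [[-5.7, -1.3, -1.3, 0.0085, 0.002, -0.02, 1], [-5.7, -1.3, -1.3, 0.0085, 0.0045, -0.02, 1], [-5.7, -1.3, -1.3, 0.0075, 0.0065, -0.0195, 1], [-5.7, -1.3, -1.3, 0.007, 0.0085, -0.019, 1], [-5.7, -1.3, -1.3, 0.0065, 0.0105, -0.018, 1], [-5.7, -1.3, -1.3, 0.006, 0.0125, -0.017, 1], [-5.7, -1.3, -1.3, 0.005, 0.014, -0.016, 1], [-5.7, -1.3, -1.3, 0.0045, 0.016, -0.0145, 1], [-5.7, -1.3, -1.3, 0.0035, 0.017, -0.013, 1], [-5.7, -1.3, -1.3, 0.003, 0.0185, -0.0115, 1]]

```text
clock: 10.15
ee_pos: [0.4838, 0.1732, 0.154]
tcp_rot: [0.604, 0.331, 0.68, -0.252]
wrist_force: [0.6, -0.2, 0.8]
width: 0.0006
```

Run:
```python
from h import *
s,p,R=pose(); print(s['joint_pos'],p)
Rd=frame([0,0,-1],SY)
T=PIV-SX*.06; T[2]=.16; plan(T,Rd,8,1)
```

```text
[ 0.07282095  0.13646427  1.74378407  0.15616627  1.3059742  -0.69001378] [0.48376569 0.17316904 0.15402262]
dist [0.0566 0.0897 0.006 ] rot 27.9
[[-3.3, -0.9, -0.6, 0.0005, 0.0127, -0.0038, 1], [-3.3, -0.9, -0.6, 0.0003, 0.0129, -0.0031, 1], [-3.3, -0.9, -0.6, 0.0002, 0.0131, -0.0023, 1], [-3.3, -0.9, -0.6, -0.0, 0.0132, -0.0016, 1], [-3.3, -0.9, -0.6, -0.0002, 0.0132, -0.0008, 1], [-3.3, -0.9, -0.6, -0.0004, 0.0133, -0.0, 1], [-3.3, -0.9, -0.6, -0.0005, 0.0132, 0.0007, 1], [-3.3, -0.9, -0.6, -0.0006, 0.0132, 0.0015, 1]]
```

jog_arm:
  rows:
    - [[-3.3, -0.9, -0.6, -0.001, 0.0125, -0.004, 1], [-3.3, -0.9, -0.6, -0.001, 0.013, -0.003, 1], [-3.3, -0.9, -0.6, -0.001, 0.013, -0.0025, 1], [-3.3, -0.9, -0.6, -0.001, 0.013, -0.0015, 1], [-3.3, -0.9, -0.6, -0.001, 0.013, -0.001, 1], [-3.3, -0.9, -0.6, -0.001, 0.0135, 0, 1], [-3.3, -0.9, -0.6, -0.001, 0.013, 0.0005, 1], [-3.3, -0.9, -0.6, -0.001, 0.013, 0.0015, 1], [0, 0, 0, 0, 0, 0, 1], [0, 0, 0, 0, 0, 0, 1]]

```text
clock: 11.15
ee_pos: [0.5302, 0.2724, 0.1528]
tcp_rot: [0.69, 0.122, 0.702, -0.127]
wrist_force: [-0.0, -0.4, -0.5]
width: 0.0004
```

Run:
```python
from h import *
s,p,R=pose(); print(s['joint_pos'],p)
Rd=frame([0,0,-1],SY)
T=PIV-SX*.06; T[2]=.15; plan(T,Rd,2,1); c=vision.read_camera('scene'); save(c,'s4')
```

```text
[ 3.28819725e-01  3.09404643e-01  1.52609967e+00  1.34974516e-03
  1.32475245e+00 -8.88362908e-01] [0.53016659 0.27244886 0.1527877 ]
dist [ 0.0102 -0.0096 -0.0028] rot 2.4
[[1.1, -0.4, 0.3, 0.0013, -0.0027, 0.0064, 1], [1.1, -0.4, 0.3, 0.0014, -0.0026, 0.0065, 1]]
```

View pics/s4.png

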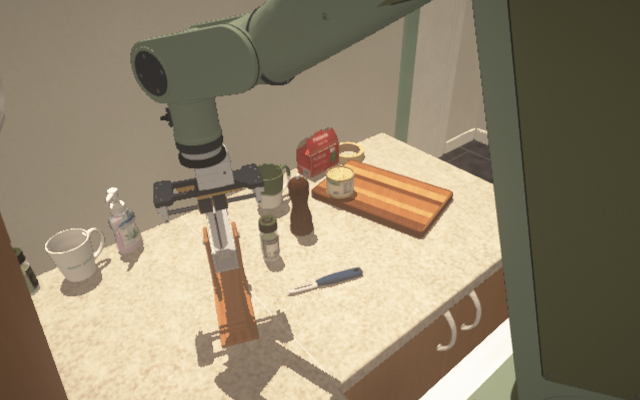

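jog_arm:
  rows:
    - [[1.1, -0.4, 0.3, 0.001, -0.0027, 0.0065, 1], [1.1, -0.4, 0.3, 0.001, -0.0027, 0.0065, 1], [0, 0, 0, 0.005, 0, 0, 1], [0, 0, 0, 0.005, 0, 0, 1], [0, 0, 0, 0.005, 0, 0, 1], [0, 0, 0, 0.005, 0, 0, 1], [0, 0, 0, 0.005, 0, 0, 1], [0, 0, 0, 0.005, 0, 0, 1], [0, 0, 0, 0.005, 0, 0, 1], [0, 0, 0, 0.005, 0, 0, 1]]

```text
clock: 12.2
ee_pos: [0.5379, 0.2615, 0.1185]
tcp_rot: [0.69, 0.142, 0.695, -0.14]
wrist_force: [-2.7, -1.4, 7.8]
width: 0.0
```

Run:
```python
from h import *
s,p,R=pose(); print(p,s['wrist_force'],(p-PIV)@SX,(p-PIV)@SY, s['moment'])
```

```text
[0.537878   0.26149904 0.11848617] [-2.67041685 -1.44301988  7.83958284] -0.061744208344493984 -0.002195504029059237 [-0.16203118  0.40597659  0.04044153]
```

jog_arm:
  rows:
    - [[0, 0, 0, 0.004, 0, 0, 1], [0, 0, 0, 0.004, 0, 0, 1], [0, 0, 0, 0.004, 0, 0, 1], [0, 0, 0, 0.004, 0, 0, 1], [0, 0, 0, 0.004, 0, 0, 1], [0, 0, 0, 0.004, 0, 0, 1], [0, 0, 0, 0.004, 0, 0, 1], [0, 0, 0, 0.004, 0, 0, 1], [0, 0, 0, 0, 0, 0, 1], [0, 0, 0, 0, 0, 0, 1]]

```text
clock: 13.2
ee_pos: [0.5383, 0.2617, 0.1162]
tcp_rot: [0.692, 0.142, 0.694, -0.139]
wrist_force: [0.7, 0.4, -0.1]
width: 0.0008
```

Run:
```python
from h import *
s,p,R=pose(); print(p,s['wrist_force'],(p-PIV)@SX); c=vision.read_camera('scene'); save(c,'s5')
```

```text
[0.53827768 0.26165398 0.11617675] [ 0.68409701  0.41161865 -0.11631979] -0.06143372007502137
```

View pics/s5.png

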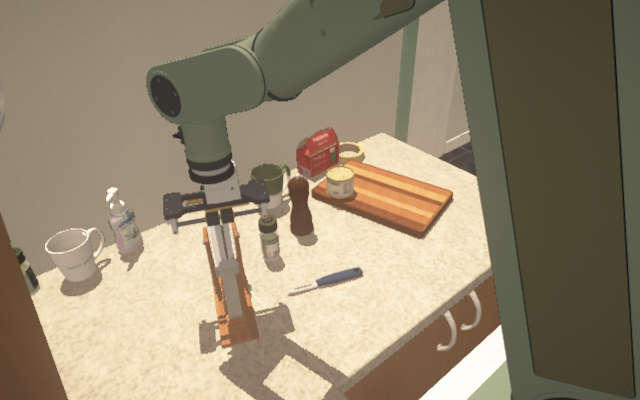

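```bash
cat >> h.py <<'E'
Z=np.array([0,0,1.])
def tubept(s,o,th=.5): # s out from pivot along tube, o above axis
    c,n=np.cos(th),np.sin(th)
    return PIV - SX*(s*c+o*n) + Z*(o*c-s*n)
def RG(th=.5): return frame(np.sin(th)*SX-np.cos(th)*Z,SY)
E
python3 - <<'E'
from h import *
s,p,R=pose(); g=tubept(128,-6) if 0 else tubept(.128,-.006); print(g, np.linalg.norm(g[:2]))
up=p+[0,0,.05]
plan(up,R,2,1)
T=tubept(.128,.10); print(T); plan(T,RG(),8,-.3,up,R)
E
```

```text
[0.49460472 0.28170968 0.05036804] 0.569204865670786
dist [0.   0.   0.05] rot 0.0
[[0.0, 0.0, 0.0, -0.025, 0.0001, -0.0001, 1], [0.0, 0.0, 0.0, -0.025, 0.0001, -0.0001, 1]]
[0.44762012 0.30107534 0.14339179]
dist [-0.0905  0.0394 -0.0225] rot 28.9
[[-0.1, -3.6, -0.0, 0.0029, 0.0001, -0.0123, -0.3], [-0.1, -3.6, -0.0, 0.0021, 0.0001, -0.0125, -0.3], [-0.1, -3.6, -0.0, 0.0013, 0.0001, -0.0126, -0.3], [-0.1, -3.6, -0.0, 0.0005, 0.0002, -0.0127, -0.3], [-0.1, -3.6, -0.0, -0.0003, 0.0002, -0.0127, -0.3], [-0.1, -3.6, -0.0, -0.0011, 0.0002, -0.0126, -0.3], [-0.1, -3.6, -0.0, -0.0019, 0.0002, -0.0125, -0.3], [-0.1, -3.6, -0.0, -0.0027, 0.0002, -0.0124, -0.3]]
```

jog_arm:
  rows:
    - [[0, 0, 0, -0.025, 0, 0, 1], [0, 0, 0, -0.025, 0, 0, 1], [0, -3.6, 0, 0.002, 0, -0.0125, -0.3], [0, -3.6, 0, 0.002, 0, -0.0125, -0.3], [0, -3.6, 0, 0.001, 0, -0.0125, -0.3], [0, -3.6, 0, 0.0005, 0, -0.0125, -0.3], [0, -3.6, 0, 0, 0, -0.0125, -0.3], [0, -3.6, 0, -0.001, 0, -0.0125, -0.3], [0, -3.6, 0, -0.002, 0, -0.0125, -0.3], [0, -3.6, 0, -0.0025, 0, -0.0125, -0.3]]

```text
clock: 14.25
ee_pos: [0.4477, 0.2979, 0.1383]
tcp_rot: [0.846, 0.104, 0.493, -0.174]
wrist_force: [0.2, -0.0, 0.2]
width: 0.0597
```

```bash
cat > look.py <<'E'
from h import *
import sys
s,p,R=pose(); c=vision.read_camera('wrist'); save(c,sys.argv[1]); print(p,s['joint_pos'].round(2))
W=cloud(c,c['T_tool_cam'])@R.as_matrix().T+p
for o in ['stone','tube']:
    r=finder.regions_of(c,o); print(o,[round(float(x['p']),2) for x in r])
    for x in r[:1]:
        m=x['region']&~np.isnan(W[...,0]); m=cv2.erode(m.astype(np.uint8),np.ones((3,3)))>0
        q=W[m]-PIV; L=np.stack([q@SX,q@SY,q[:,2]],1)
        print(' standframe min/max',np.percentile(L,[2,50,98],axis=0).round(4).tolist())
        # top-surface fit
        A=np.c_[L[:,0],np.ones(len(L))]; k=np.ones(len(L),bool)
        for _ in range(5):
            cf=np.linalg.lstsq(A[k],L[k,2],rcond=None)[0]; rs=L[:,2]-A@cf; k=abs(rs)<.004
        print(' slope angle',np.arctan(cf[0]),'n',k.sum(),len(k))
        d=np.array([np.cos(.5),np.sin(.5)]); al=L[k][:,[0,2]]@d; h=L[k][:,[0,2]]@np.array([-d[1],d[0]])
        print(' along',np.percentile(al,[1,99]).round(4),'height off axis',np.median(h).round(4))
        for a in np.arange(-.175,-.06,.02):
            j=(al>a)&(al<a+.02)
            if j.sum()>5: print('   y at',round(a+.01,3),np.percentile(L[k][j,1],[2,98]).round(4), np.median(h[j]).round(4))
E
python3 look.py w6
```

```text
[0.44771506 0.29787602 0.13831078] [ 0.71  0.11  1.91 -0.57  0.96 -0.16]
stone [0.79, 0.61]
 standframe min/max [[-0.1451, -0.0079, -0.0737], [-0.1096, 0.0035, -0.0516], [-0.0686, 0.0149, -0.0283]]
 slope angle 0.5183896506455352 n 3200 3254
 along [-0.1626 -0.0726] height off axis 0.0073
   y at -0.165 [-0.0078  0.0142] 0.0064
   y at -0.145 [-0.0075  0.0149] 0.0069
   y at -0.125 [-0.0078  0.0149] 0.0072
   y at -0.105 [-0.0082  0.0149] 0.0076
   y at -0.085 [-0.0079  0.0141] 0.0079
   y at -0.065 [-0.0081  0.014 ] 0.0081
tube [0.86]
 standframe min/max [[-0.0783, -0.0163, -0.0473], [-0.0501, 0.0037, -0.0002], [0.0262, 0.0235, 0.0418]]
 slope angle 0.4969058448873038 n 4060 4433
 along [-0.0764  0.0442] height off axis 0.0242
   y at -0.085 [-0.018   0.0242] 0.0242
   y at -0.065 [-0.0161  0.0234] 0.0244
```

View pics/w6.png

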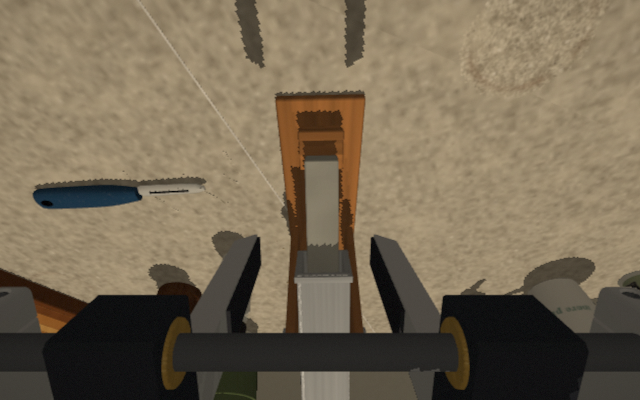

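```bash
cat >> h.py <<'E'
PIV=PIV+0.0035*SY
E
python3 - <<'E'
from h import *
s,p,R=pose()
pre=tubept(.125,.04); g=tubept(.125,-.022); print(pre,g)
plan(pre,RG(.5),4,-.3); plan(g,RG(.5),4,-.3,pre,RG(.5))
E
```

```text
[0.47798302 0.2923463  0.09217511] [0.50546458 0.28101921 0.03776499]
dist [ 0.0317 -0.0055 -0.0449] rot 1.0
[[-0.2, 0.1, 0.1, 0.0136, 0.0018, 0.0013, -0.3], [-0.2, 0.1, 0.1, 0.0136, 0.0018, 0.0014, -0.3], [-0.2, 0.1, 0.1, 0.0136, 0.0018, 0.0014, -0.3], [-0.2, 0.1, 0.1, 0.0136, 0.0018, 0.0015, -0.3]]
dist [ 0.0275 -0.0113 -0.0544] rot 0.0
[[0.0, 0.0, 0.0, 0.0155, -0.0, 0.0, -0.3], [0.0, 0.0, 0.0, 0.0155, -0.0, 0.0, -0.3], [0.0, 0.0, 0.0, 0.0155, -0.0, 0.0, -0.3], [0.0, 0.0, 0.0, 0.0155, -0.0, 0.0, -0.3]]
```

jog_arm:
  rows:
    - [[-0.2, 0.1, 0.1, 0.0135, 0.002, 0.0015, -0.3], [-0.2, 0.1, 0.1, 0.0135, 0.002, 0.0015, -0.3], [-0.2, 0.1, 0.1, 0.0135, 0.002, 0.0015, -0.3], [-0.2, 0.1, 0.1, 0.0135, 0.001, 0.0015, -0.3], [0, 0, 0, 0.0155, 0, 0, -0.3], [0, 0, 0, 0.0155, 0, 0, -0.3], [0, 0, 0, 0.0155, 0, 0, -0.3], [0, 0, 0, 0.0155, 0, 0, -0.3], [0, 0, 0, 0, 0, 0, -0.3], [0, 0, 0, 0, 0, 0, -0.3]]

```text
clock: 15.4
ee_pos: [0.519, 0.2741, 0.0289]
tcp_rot: [0.843, 0.102, 0.5, -0.171]
wrist_force: [-0.5, 1.0, 0.3]
width: 0.0609
```

Run:
```python
from h import *
s,p,R=pose(); print(p,s['wrist_force'])
g=tubept(.125,-.022); plan(g,RG(.5),1,-.3)
c=vision.read_camera('wrist'); save(c,'w7')
```

```text
[0.51896153 0.27410283 0.02889897] [-0.45473463  1.00157339  0.29875849]
dist [-0.0135  0.0069  0.0089] rot 0.5
[[-0.5, -0.0, 0.2, -0.015, 0.0011, -0.009, -0.3]]
```

View pics/w7.png

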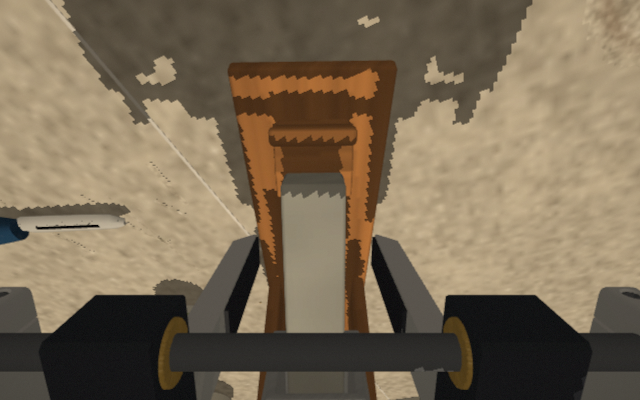

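jog_arm:
  rows:
    - [[-0.2, 0, 0.1, -0.007, 0.0005, -0.004, -0.3], [-0.2, 0, 0.1, -0.006, 0.0005, -0.004, -0.3], [0, 0, 0, -0.001, 0, -0.001, -0.3], [0, 0, 0, 0, 0, 0, -0.3], [0, 0, 0, 0, 0, 0, 1], [0, 0, 0, 0, 0, 0, 1], [0, 0, 0, 0, 0, 0, 1], [0, 0, 0, 0, 0, 0, 1], [0, 0, 0, 0, 0, 0, 1], [0, 0, 0, 0, 0, 0, 1]]
  newtons: 45

```text
clock: 16.45
ee_pos: [0.505, 0.2828, 0.0409]
tcp_rot: [0.845, 0.1, 0.499, -0.166]
wrist_force: [-2.2, 0.5, 1.4]
width: 0.0258
```

Run:
```python
from h import *
s,p,R=pose(); print(p,s['wrist_force'],s['width'])
g=tubept(.125,-.022); plan(g,RG(.5),1,1)
q=p+(tubept(0,.009)-tubept(0,0)); print('lift');plan(q,R,2,1)
print('pull');d=(tubept(.1,.010)-tubept(0,0)); plan(q+d,R,8,1,q,R)
```

```text
[0.50503498 0.2827915  0.04092229] [-2.22529279  0.53873737  1.4199264 ] 0.02579338292839875
dist [ 0.0004 -0.0018 -0.0032] rot 0.3
[[-0.0, 0.1, -0.2, 0.0033, -0.0015, -0.0006, 1]]
lift
dist [-0.004   0.0016  0.0079] rot 0.0
[[0.0, 0.0, 0.0, -0.0045, 0.0, 0.0, 1], [0.0, 0.0, 0.0, -0.0045, 0.0, 0.0, 1]]
pull
dist [-0.0856  0.0353 -0.0392] rot 0.0
[[0.0, 0.0, 0.0, -0.0013, -0.0, -0.0125, 1], [0.0, 0.0, 0.0, -0.0013, -0.0, -0.0125, 1], [0.0, 0.0, 0.0, -0.0013, -0.0, -0.0125, 1], [0.0, 0.0, 0.0, -0.0013, -0.0, -0.0125, 1], [0.0, 0.0, 0.0, -0.0013, -0.0, -0.0125, 1], [0.0, 0.0, 0.0, -0.0013, -0.0, -0.0125, 1], [0.0, 0.0, 0.0, -0.0013, -0.0, -0.0125, 1], [0.0, 0.0, 0.0, -0.0013, -0.0, -0.0125, 1]]
```

Run:
```python
from h import *
s,p,R=pose(); n=8
p=p+(tubept(0,.004)-tubept(0,0))
print('perp lift 4mm: dx -0.004')
dR=Ro.from_rotvec(SY*(0.42/n)) 
# sign: rotation about SY: SX->? want mouth up
m=tubept(.075,0)-PIV
print(m, dR.apply(m))
for sg in (1,-1):
    d=Ro.from_rotvec(sg*SY*(0.42/n)); p2=PIV+d.apply(p-PIV); R2=d*R
    print(sg, d.apply(m)-m); plan(p2,R2,1,1,p,R)
```

```text
perp lift 4mm: dx -0.004
[-0.06085241  0.02508155 -0.03595692] [-0.06251307  0.02576603 -0.03245348]
1 [-0.00166066  0.00068447  0.00350344]
dist [-0.0034  0.0014  0.0055] rot 3.0
[[0.0, 3.0, -0.0, -0.0066, 0.0, -0.0006, 1]]
-1 [ 0.00182834 -0.00075359 -0.00340435]
dist [ 0.0037 -0.0015 -0.0053] rot 3.0
[[-0.0, -3.0, 0.0, 0.0065, -0.0, 0.0009, 1]]
```

jog_arm:
  rows:
    - [[0, 0, 0, -0.004, 0, 0, 1], [0, 3, 0, -0.0066, 0, -0.0007, 1], [0, 3, 0, -0.0066, 0, -0.0007, 1], [0, 3, 0, -0.0066, 0, -0.0007, 1], [0, 3, 0, -0.0066, 0, -0.0007, 1], [0, 3, 0, -0.0066, 0, -0.0007, 1], [0, 3, 0, -0.0066, 0, -0.0007, 1], [0, 3, 0, -0.0066, 0, -0.0007, 1], [0, 3, 0, -0.0066, 0, -0.0007, 1], [0, 0, 0, 0, 0, 0, 1]]

```text
clock: 17.45
ee_pos: [0.4718, 0.289, 0.0836]
tcp_rot: [0.71, 0.13, 0.678, -0.143]
wrist_force: [1.0, -0.7, -2.5]
width: 0.0257
```

Run:
```python
from h import *
s,p,R=pose(); print(p,s['wrist_force'],s['width'],s['moment'])
a=R.as_matrix()[:,0]; print('tilt',np.arcsin(a@SX),(p-PIV)@SX,p[2])
c=vision.read_camera('wrist'); save(c,'w8')
```

```text
[0.47181474 0.28899299 0.08358868] [ 0.95735205 -0.7427944  -2.4993884 ] 0.025692133330174543 [ 0.09358805 -0.03259293  0.01744116]
tilt 0.04815887742708536 -0.13329985913236383 0.08358867939076538
```

View pics/w8.png

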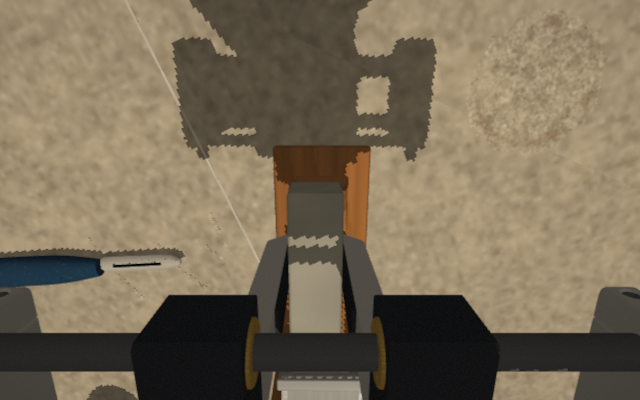

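jog_arm:
  rows:
    - [[0, 0, 0, 0, 0, -0.01, 1], [0, 0, 0, 0, 0, -0.015, 1], [0, 0, 0, 0, 0, -0.015, 1], [0, 0, 0, 0, 0, -0.015, 1], [0, 0, 0, 0, 0, -0.015, 1], [0, 0, 0, 0, 0, -0.015, 1], [0, 0, 0, 0, 0, -0.01, 1], [0, 0, 0, -0.01, 0, 0, 1], [0, 0, 0, -0.02, 0, 0, 1], [0, 0, 0, -0.02, 0, 0, 1]]

```text
clock: 18.5
ee_pos: [0.3643, 0.3278, 0.1246]
tcp_rot: [0.707, 0.124, 0.681, -0.144]
wrist_force: [0.6, -0.1, -2.2]
width: 0.0256
```

```bash
cat >> h.py <<'E'
BA=np.radians(15.8); BY=np.array([np.cos(BA),np.sin(BA),0]); BP=np.array([-np.sin(BA),np.cos(BA),0]); BC=np.array([.5987,-.2305,0])
E
python3 - <<'E'
from h import *
s,p,R=pose(); print(p,s['wrist_force'],s['width'],s['joint_pos'].round(2))
c=vision.read_camera('scene'); save(c,'s9')
tgt=BC-.04*BY-.042*BP
# stone centre ~ 30mm behind tool along +z(SX dir)
R1=frame([0,0,-1],BP); print(R1.as_matrix().round(2), tgt)
off=R1.as_matrix()[:,2]*.028
T=tgt-off; T[2]=.15; print('T',T); plan(T,R1,14,1)
E
```

```text
[0.36427754 0.32784796 0.12462784] [ 0.64608088 -0.10055833 -2.20894111] 0.02559330291740867 [ 0.59  0.11  1.83 -0.05  1.19 -0.58]
[[ 0.   -0.27  0.96]
 [ 0.    0.96  0.27]
 [-1.    0.    0.  ]] [ 0.57164705 -0.28180437  0.        ]
T [ 0.54470495 -0.28942821  0.15      ]
dist [ 0.178  -0.619   0.0214] rot 37.7
[[-2.7, 0.2, 0.1, 0.0003, -0.0363, 0.0283, 1], [-2.7, 0.2, 0.1, 0.0002, -0.0376, 0.0265, 1], [-2.7, 0.2, 0.1, 0.0, -0.0388, 0.0247, 1], [-2.7, 0.2, 0.1, -0.0001, -0.0399, 0.0229, 1], [-2.7, 0.2, 0.1, -0.0003, -0.041, 0.021, 1], [-2.7, 0.2, 0.1, -0.0004, -0.0419, 0.019, 1], [-2.7, 0.2, 0.1, -0.0006, -0.0428, 0.0171, 1], [-2.7, 0.2, 0.1, -0.0007, -0.0435, 0.015, 1], [-2.7, 0.2, 0.1, -0.0008, -0.0442, 0.013, 1], [-2.7, 0.2, 0.1, -0.001, -0.0447, 0.0109, 1], [-2.7, 0.2, 0.1, -0.0011, -0.0452, 0.0088, 1], [-2.7, 0.2, 0.1, -0.0012, -0.0455, 0.0067, 1], [-2.7, 0.2, 0.1, -0.0013, -0.0458, 0.0045, 1], [-2.7, 0.2, 0.1, -0.0014, -0.046, 0.0024, 1]]
```

View pics/s9.png

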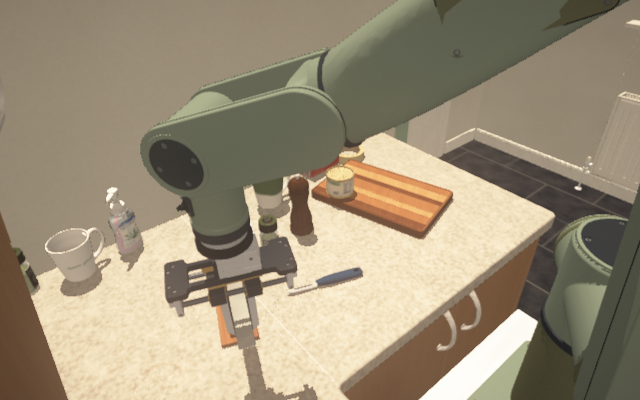

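jog_arm:
  rows:
    - [[-2.7, 0.2, 0.1, 0, -0.036, 0.028, 1], [-2.7, 0.2, 0.1, 0, -0.0375, 0.0265, 1], [-2.7, 0.2, 0.1, 0, -0.039, 0.0245, 1], [-2.7, 0.2, 0.1, 0, -0.04, 0.023, 1], [-2.7, 0.2, 0.1, 0, -0.041, 0.021, 1], [-2.7, 0.2, 0.1, -0.0005, -0.042, 0.019, 1], [-2.7, 0.2, 0.1, -0.0005, -0.043, 0.017, 1], [-2.7, 0.2, 0.1, -0.0005, -0.0435, 0.015, 1], [-2.7, 0.2, 0.1, -0.001, -0.044, 0.013, 1], [-2.7, 0.2, 0.1, -0.001, -0.0445, 0.011, 1]]

```text
clock: 19.55
ee_pos: [0.5108, -0.1232, 0.1534]
tcp_rot: [0.716, -0.045, 0.696, 0.039]
wrist_force: [0.2, 0.3, -3.2]
width: 0.0257
```

Run:
```python
from h import *
s,p,R=pose(); print(p,s['width'])
tgt=BC-.04*BY-.042*BP
R1=frame([0,0,-1],BP)
T=tgt-R1.as_matrix()[:,2]*.028; T[2]=.12; print('T',T); plan(T,R1,6,1)
```

```text
[ 0.51083429 -0.12315251  0.15342016] 0.025660858787057747
T [ 0.54470495 -0.28942821  0.12      ]
dist [ 0.0339 -0.1663 -0.0334] rot 9.1
[[-1.5, 0.3, 0.1, 0.0059, -0.0281, 0.0022, 1], [-1.5, 0.3, 0.1, 0.0059, -0.0282, 0.0014, 1], [-1.5, 0.3, 0.1, 0.0058, -0.0282, 0.0007, 1], [-1.5, 0.3, 0.1, 0.0057, -0.0282, 0.0, 1], [-1.5, 0.3, 0.1, 0.0057, -0.0283, -0.0007, 1], [-1.5, 0.3, 0.1, 0.0056, -0.0282, -0.0014, 1]]
```

jog_arm:
  rows:
    - [[-1.5, 0.3, 0.1, 0.006, -0.028, 0.002, 1], [-1.5, 0.3, 0.1, 0.006, -0.028, 0.0015, 1], [-1.5, 0.3, 0.1, 0.006, -0.028, 0.0005, 1], [-1.5, 0.3, 0.1, 0.0055, -0.028, 0, 1], [-1.5, 0.3, 0.1, 0.0055, -0.02, -0.0005, 1], [-1, 0.3, 0.1, 0.004, -0.014, -0.001, 1], [0, 0, 0, 0, -0.005, 0, 1], [0, 0, 0, 0, 0, 0, 1], [0, 0, 0, 0, 0, 0, 1], [0, 0, 0, 0, 0, 0, 1]]

```text
clock: 20.55
ee_pos: [0.5441, -0.2922, 0.1242]
tcp_rot: [0.701, -0.097, 0.701, 0.087]
wrist_force: [-0.1, 0.2, -1.7]
width: 0.0259
```

Run:
```python
from h import *
s,p,R=pose(); print(p,s['width'])
tgt=BC-.04*BY-.042*BP
R1=frame([0,0,-1],BP)
T=tgt-R1.as_matrix()[:,2]*.028; T[2]=.12; print('T',T); plan(T,R1,2,1)
c=vision.read_camera('wrist'); save(c,'w10'); W=cloud(c,c['T_tool_cam'])@R.as_matrix().T+p
for c_,n,WW in ((c,'w',W),):
  for x in finder.regions_of(c_,'stone')[:1]:
    m=x['region']&~np.isnan(WW[...,0]); q=WW[m]-BC
    L=np.stack([q@BY,q@BP,q[:,2]],1); print(n,x['p'],np.percentile(L,[2,50,98],axis=0).round(4).tolist())
    k=L[:,2]>np.median(L[:,2])-.006; print('tilt fit',np.polyfit(L[k,0],L[k,2],1),'yaw',np.polyfit(L[k,0],L[k,1],1)[0])
c=vision.read_camera('scene'); save(c,'s10')
```

```text
[ 0.54411332 -0.29223031  0.12420318] 0.025852721848712974
T [ 0.54470495 -0.28942821  0.12      ]
dist [ 0.0006  0.0028 -0.0042] rot 1.2
[[-0.4, -0.1, 0.4, 0.0021, 0.0013, 0.0007, 1], [-0.4, -0.1, 0.4, 0.0021, 0.0013, 0.0007, 1]]
w 0.86 [[-0.1073, -0.0554, 0.1341], [-0.0706, -0.043, 0.1499], [0.0024, -0.0306, 0.1515]]
tilt fit [0.0163709  0.15099399] yaw -0.009276848289458493
```

View pics/w10.png

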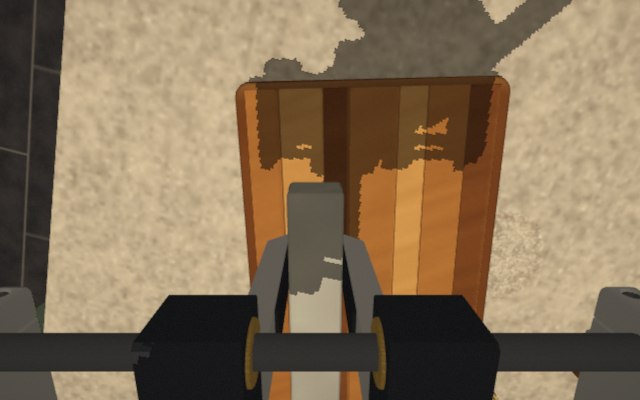

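View pics/s10.png

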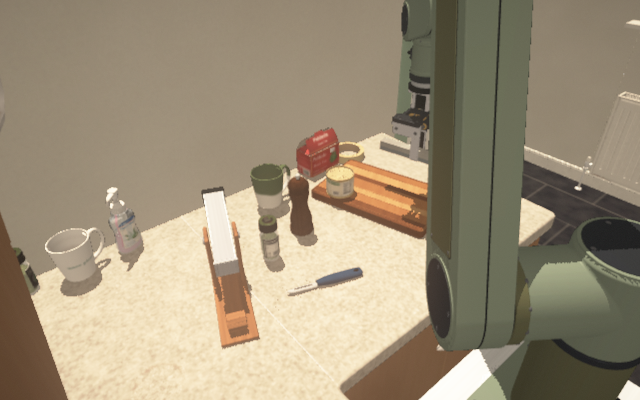

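jog_arm:
  rows:
    - [[-0.4, 0, 0.3, 0.012, 0, 0, 1], [-0.4, 0, 0.3, 0.012, 0, 0, 1], [0, 0, 0, 0.012, 0, 0, 1], [0, 0, 0, 0.012, 0, 0, 1], [0, 0, 0, 0.012, 0, 0, 1], [0, 0, 0, 0.01, 0, 0, 1], [0, 0, 0, 0.006, 0, 0, 1], [0, 0, 0, 0.003, 0, 0, 1], [0, 0, 0, 0, 0, 0, 1], [0, 0, 0, 0, 0, 0, 1]]

```text
clock: 21.7
ee_pos: [0.543, -0.2906, 0.0362]
tcp_rot: [0.699, -0.098, 0.702, 0.098]
wrist_force: [0.7, 0.4, -1.9]
width: 0.0253
```

Run:
```python
from h import *
s,p,R=pose(); print(p,s['width'],s['wrist_force'],R.as_matrix()[:,0].round(3))
```

```text
[ 0.54303349 -0.29064351  0.03620172] 0.025279960685453944 [ 0.6977328   0.40448713 -1.85867927] [-0.004 -0.001 -1.   ]
```

jog_arm:
  rows:
    - [[0, 0, 0, 0.005, 0, 0, 1], [0, 0, 0, 0.004, 0, 0, 1], [0, 0, 0, 0.001, 0, 0, 1], [0, 0, 0, 0, 0, 0, 1], [0, 0, 0, 0, 0, 0, 1], [0, 0, 0, 0, 0, 0, 1], [0, 0, 0, 0, 0, 0, 1], [0, 0, 0, 0, 0, 0, 1], [0, 0, 0, 0, 0, 0, 1], [0, 0, 0, 0, 0, 0, 1]]

```text
clock: 22.7
ee_pos: [0.5448, -0.2919, 0.028]
tcp_rot: [0.7, -0.099, 0.7, 0.096]
wrist_force: [0.0, 0.1, -3.5]
width: 0.0253
```

Run:
```python
from h import *
s,p,R=pose(); print(p,s['width'],s['wrist_force'],R.as_matrix()[:,0].round(3))
c=vision.read_camera('wrist'); save(c,'w11'); W=cloud(c,c['T_tool_cam'])@R.as_matrix().T+p
x=finder.regions_of(c,'stone')[0]
m=x['region']&~np.isnan(W[...,0]); q=W[m]; z=np.median(q[:,2]); print('stone top z',z)
b=W[150:250,420:460,2]; print('board z',np.nanmedian(b))
```

```text
[ 0.54476705 -0.2919274   0.02796628] 0.025330408634592884 [ 0.00520412  0.12372204 -3.45499441] [ 0.    -0.004 -1.   ]
stone top z 0.0537056047522387
board z 0.022056275300501846
```

jog_arm:
  rows:
    - [[0, 0, 0, 0.003, 0, 0, 1], [0, 0, 0, 0.002, 0, 0, 1], [0, 0, 0, 0.001, 0, 0, 1], [0, 0, 0, 0.001, 0, 0, 1], [0, 0, 0, 0.001, 0, 0, 1], [0, 0, 0, 0, 0, 0, 1], [0, 0, 0, 0, 0, 0, 1], [0, 0, 0, 0, 0, 0, 1], [0, 0, 0, 0, 0, 0, 1], [0, 0, 0, 0, 0, 0, 1]]

```text
clock: 23.8
ee_pos: [0.5453, -0.2922, 0.0222]
tcp_rot: [0.7, -0.099, 0.7, 0.096]
wrist_force: [-1.6, 0.5, 0.7]
width: 0.0256
```

Run:
```python
from h import *
s,p,R=pose(); print(p,s['width'],s['wrist_force'])
c=vision.read_camera('wrist'); W=cloud(c,c['T_tool_cam'])@R.as_matrix().T+p
x=finder.regions_of(c,'stone')[0]
m=x['region']&~np.isnan(W[...,0]); q=W[m]; print('stone top z',np.median(q[:,2]))
```

```text
[ 0.54527003 -0.29222464  0.02223922] 0.025588371553254514 [-1.60485387  0.53169249  0.7004556 ]
stone top z 0.047984942276900575
```

jog_arm:
  rows:
    - [[0, 0, 0, 0, 0, 0, -0.2], [0, 0, 0, 0, 0, 0, -0.2], [0, 0, 0, 0, 0, 0, -0.2], [0, 0, 0, 0, 0, 0, -0.2], [0, 0, 0, -0.01, 0, 0, -0.2], [0, 0, 0, -0.03, 0, 0, -0.2], [0, 0, 0, -0.04, 0, 0, -0.2], [0, 0, 0, -0.04, 0, 0, -0.2], [0, 0, 0, -0.03, 0, 0, -0.2], [0, 0, 0, 0, 0, 0, -0.2]]

```text
clock: 24.9
ee_pos: [0.5461, -0.2921, 0.1802]
tcp_rot: [0.701, -0.1, 0.699, 0.095]
wrist_force: [-0.2, -0.1, 1.0]
width: 0.0563
```

Run:
```python
from h import *
s,p,R=pose(); print(p,s['width'])
c=vision.read_camera('wrist'); save(c,'w12'); W=cloud(c,c['T_tool_cam'])@R.as_matrix().T+p
def rep(c,W,n):
  for x in finder.regions_of(c,'stone')[:1]:
    m=x['region']&~np.isnan(W[...,0]); q=W[m]-BC
    L=np.stack([q@BY,q@BP,q[:,2]],1); print(n,x['p'],np.percentile(L,[2,50,98],axis=0).round(4).tolist())
rep(c,W,'w'); c=vision.read_camera('top'); save(c,'t12'); W=cloud(c); rep(c,W,'t')
for o in ['peeler','tin']:
  for x in finder.regions_of(c,o)[:1]:
    q=W[x['region']]; q=q[~np.isnan(q[:,0])]; print(o,x['p'],np.percentile(q,[2,50,98],axis=0).round(3).tolist())
for o in ['tin','mill','jar','mug']: print(o,[(x['location'],x['p']) for x in finder.spot_in(c,o)[:1]])
```

```text
[ 0.54605244 -0.29214948  0.18023597] 0.05629126023582796
w 0.7 [[-0.1056, -0.056, 0.0226], [-0.0436, -0.0432, 0.0475], [0.0313, -0.0306, 0.0491]]
t 0.75 [[-0.044, -0.0574, 0.0406], [-0.0092, -0.0437, 0.0485], [0.0252, -0.0327, 0.0529]]
peeler 0.56 [[0.419, 0.011, 0.005], [0.445, 0.071, 0.013], [0.473, 0.163, 0.02]]
tin 0.9 [[0.637, -0.18, 0.024], [0.67, -0.145, 0.077], [0.705, -0.11, 0.082]]
tin []
mill [([0.6247, 0.0156, 0.1454], 0.65)]
jar [([0.5751, 0.2442, 0.1182], 0.69)]
mug [([0.785, 0.0152, 0.048], 0.93)]
```

View pics/w12.png

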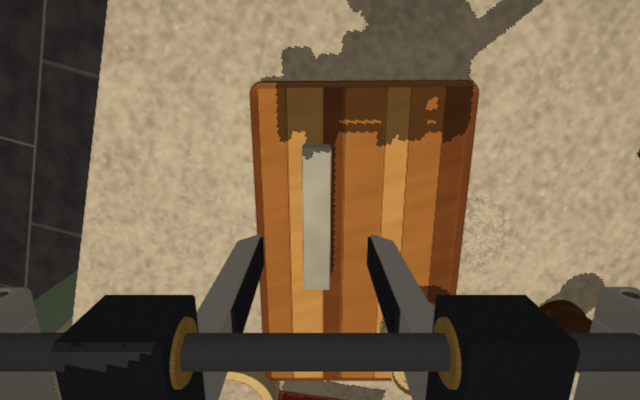

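View pics/t12.png

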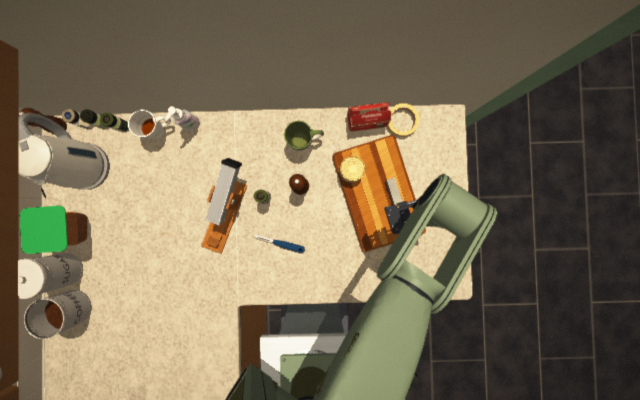

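```bash
python3 -c "
from workcell import env
print(env.close_job())"
```

```text
the job is handed in; nothing more can be done
None
```

I carried out every step of the task and handed the job in at about 25 s of the 61 s allowed; no verdict was reported.

- **Peeler:** I took it off the stand's foot by its handle and laid it flat on the bare worktop at about (0.45, 0.09). The wrist camera put the top of its handle 12 to 16 mm above the worktop, which fits lying flat.
- **Tube and stone:** I pressed the tube down to its stop. The camera measured its tilt at about 0.50 rad, with at least 90 mm of stone standing out. The front end read about 165 mm from the pivot against the nominal 175 mm, still enough for step 2.
- **Placing the stone:** I gripped the exposed end, swung the stone up with the tube to clear the lip, drew it out and set it on the board. The last look showed it flat, with its top at 48 mm against the 22 mm board. Its centre was about 38 mm along and 43 mm across from the board's centre. It lay within about 1° of the board's length and was clear of the tin. The gripper was open and well above it.
- **Other objects:** The tin, mill and mug read within about 5 mm of where they started.
- **Check that disagreed:** In the last top picture the network placed the jar on the tube stand. That is a false hit, because the picture shows the jar standing in its old spot. In the same picture part of the stone was hidden by the gripper, so I relied on the wrist view for its position.

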